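Close a test cassette in the bench press and keep it clamped

ROBOT

A 6-joint arm with a two-finger parallel gripper is mounted at the origin on the work surface. World frame = base frame: x ahead of the robot, y to its left, z up, the work surface at z = 0. Lengths are in m, angles in rad, forces in N, time in s.
With the tool pointing down it reaches from about 0.225 to 0.875 m from the base axis. Payload 3.4 kg.
Tool frame: the origin (TCP) lies at the very end of the fingers, on their centre line; the grasp point (between the pads) lies manip.grip_point_offset behind it (manip.grip_point_offset is the distance from the TCP to the grasp point, in m); z points along the fingers, y is the line along which they close (so a half turn about z gives the same grasp; the last joint's range is limited). The gripper opens to 85 mm and grips with 20 to 120 N. Pads are 22 mm wide; open, the fingers measure 114 mm over their backs; the gripper's body (76 mm by 85 mm) begins 54 mm behind the grasp point. The pads swing forward as they close: fully open they stand 13 mm farther back than shut.
Start: joints at [1.102, 0.276, 1.505, -0, 1.361, -0.121], TCP at [0.196, 0.541, 0.231] pointing down, gripper open.
Joint ranges: [-2.89, 2.89], [-0.75, 2.08], [0.22, 2.7], [-1.18, 4.32], [0.11, 2.71], [-2.7, 2.7]. Speed limits (rad/s): [2.57, 2.57, 3.14, 3.14, 3.14, 3.14].

INTERFACE

Orientations are given as a unit quaternion [w, x, y, z].
In Python, from rig import manip gives the robot as it stands.
- The arm moves only by the shell command python3 -m pendant 'ROWS' [FORCE]. ROWS is JSON, a list of rows, each an object of numbers: "jaw": the opening, from -1 (shut) to 1 (fully open); "tx", "ty", "tz": the shift along the world's x, y, z in cm; "ax", "ay", "az": the turn, a rotation vector about the world's x, y, z in degrees. In form: [{"jaw": .., "tx": .., "ty": .., "tz": .., "ax": .., "ay": .., "az": ..}, ...]. A call has 1 to 10 rows; each row is the pose to reach, as a shift and turn from the pose commanded when the call began; what a row does not reach only later rows make up. A row lasts 1/8 s, in which the tool goes at most 62.5 mm and 10.7 degrees, less where a joint would pass 70% of its speed; a pose out of reach is approached as far as the arm can. A call with a gripper value outside its range is refused whole. The fingers move at their own pace and stop on an object; FORCE is the grip in N (left out, the last holds). Time passes only in rows, so rows that repeat a pose let the fingers close. It gives the time, the measured TCP pose, the force, the opening and the grip force at its end, in the units of the state.
- manip.get_state(): the state, without advancing time (a new reading comes with each control period).
- manip.get_image(name): name is "scene" or "top" or "wrist"; returns a dict with "pixels" (420x560x3 uint8, blue, green, red), "depth" (420x560 float32, m along the optical axis (not along the pixel's ray), 0 where there is no reading), "fx", "fy", "cx", "cy" (pixels), "D" ([k1, k2, p1, p2, k3] as OpenCV has them; the pictures are not rectified), "pose" (4x4, takes a point from camera to world coordinates). Camera axes: x right, y down, z forward; pixel columns grow to the right and rows downward; lengths in m; the calibration is good to about 2 mm. A picture is of the moment at which its call begins.
- manip.sign_off(): hands the job in; it is judged then, once.
The state is a dict: "clock": time; "qpos": joint angles; "qd": joint speeds; "effort": joint torques, N m; "position": TCP position; "ee_rot": TCP orientation; "contact_force": force on the tool from outside, world axes, zero at the start; "moment": the same for the moment, N m; "width": finger opening in m; "gripper_force": force on a finger pad.
Only numpy, scipy, OpenCV 4.12 (cv2) and the standard library are available. Lean on these libraries where they do the work, as an engineer would, in place of code of your own. Each camera call takes 0.05 s, during which the arm holds its last target. There are 200 camera calls.

TASK

Put the open test cassette that lies by itself on the steel bench into the nest of the small closing press, lying flat between the locating pins with its raised cover still up, and let go of it. Then swing the press arm over by its black grip, down to its stop so that the foot pushes the cover fully home, and keep it there: finish while still holding the sprung arm down on its stop. Leave everything else where it is.

Things in the scene. Friction and masses are not known exactly. Their poses are not given: they have to be found in the camera images.
- cassette: the open test cassette: white plastic, 76 mm along its x, 26 mm along its y, lying flat and alone on the bench left of the press. Origin: centre of its underside, z up. A 4 mm base carries a 4 mm cover (75 x 24.5 mm, with window and round well) that stands 3 mm proud on pins: 11 mm high as found, 8 mm shut. About 35 g. Grip it by its long sides. Either end may point either way in the nest.
- cassette_cover (a joint): how far the cassette's cover is pushed down onto its base: 0 as found, 0.003 m fully home. It stays where it is and needs about 9 N to move.
- press: the closing press, fixed (place and yaw vary): aluminium base plate 250 x 150 x 10 mm, black nest block, hinge cheeks and open swing arm. Origin on the bench straight below the nest centre; +x points from the nest to the hinge, y is parallel to the hinge axis and to the nest's long axis, z up.
- nest (a point): centre of the nest floor, the top of the black block, 25 mm above the bench; axes as press. The cassette lies on it with its long axis along the press's y and 1.5 mm of play each way between six cone-topped steel pins, 6 mm thick, 7.5 mm high: two along each long side, 27 mm either side of its middle, and one at each end. The middle 48 mm of each long side is free for fingers.
- press_hinge (a point): middle of the arm's hinge axis: 120 mm from the nest centre along the press's +x, 85 mm above the bench; the axis runs along the press's y.
- press_arm (a joint): swing of the arm: 0 = open on its rear stop, 1.8 = down on its stop, level above the nest and pointing to the press's -x. At value q the arm stands 1.8 - q rad above that level direction (open: leaning back past upright). A spring always drives it open and throws it back if let go. Holding it down on the cassette takes about 15 N at the grip; swinging it over, a few N.
- press_grip: black ribbed grip tube of the arm, 22 mm thick, 92 mm long, between the two side plates and parallel to the press's y; it turns freely. Origin at its middle, 210 mm from the hinge axis: 0.29 m above the bench when open; when down, 85 mm above the bench and 90 mm from the nest centre to -x. It can be pinched across its middle from above all the way: 64 mm is clear between it and the cross-head.
- press_foot: spring-loaded foot under the arm's cross-head, 120 mm from the hinge: a rubber-faced bar 20 x 60 mm on two sprung pins. Origin: centre of its lower face. With the arm on its stop it clamps the cassette with roughly 18 N, its springs squeezed about 5 mm.
- finished0: a finished (shut) cassette, 76 x 26 x 8 mm, in the grey tray: leave alone
- finished1: the other finished cassette in the grey tray (130 x 160 x 30 mm, fixed, at the far left): leave alone
- controller: black handheld keypad, 85 x 150 x 26 mm: leave alone
- bottle: amber glass reagent bottle, 56 mm wide, 130 mm high: leave alone
- reel: white reel, 90 mm across, 25 mm high: leave alone
- jar: small white jar, 38 mm wide, 45 mm high: leave alone
- strip: white plastic backing strip, 25 x 200 x 5 mm, flat on the bench: leave alone
- forceps: steel forceps, 130 mm long, 8 mm high, flat on the bench between cassette and far side: leave alone
Things that resemble listed ones, but are neither listed nor needed, are in the scene too. Leave any brown look-alike of the cassette alone.

How it is judged:
On the way:
1. the cassette lies seated in the nest, let go, its cover still raised and the press still open (horizontal distance between cassette and nest below 0.004 m and z of cassette in the frame of nest between -0.0025 and 0.0025 m and angle between the x axis of cassette and the y axis of press, either way round below 0.08 rad and angle between cassette's own z axis and vertical below 0.08 rad and value of joint cassette_cover below 0.0015 m and contact force between the fingers and cassette below 0.1 N and value of joint press_arm below 0.5 rad), for 0.2 s.
At the end, for the whole second after the job is handed in: the robot holds the press arm by its grip (over 5 N) within 0.04 rad of its stop; the foot clamps the cassette with over 10 N; its cover is down at least 2.3 of 3 mm; the cassette lies flat in the nest, within 4 mm of its centre, 2.5 mm of its floor and 0.08 rad of its direction (horizontal distance between cassette and nest below 0.004 m and z of cassette in the frame of nest between -0.0025 and 0.0025 m and angle between the x axis of cassette and the y axis of press, either way round below 0.08 rad and angle between cassette's own z axis and vertical below 0.08 rad and value of joint press_arm above 1.76 rad and value of joint cassette_cover above 0.0023 m and contact force between press_foot and cassette above 10 N and contact force between any of the fingers, the arm and press_grip above 5 N); the arm keeps its last pose, push and grip.
It fails at once if a bystander (finished cassette, controller, bottle, reel, jar, strip or forceps) is shifted by more than 30 mm (distance of any of finished0, finished1, controller, bottle, reel, jar, strip, forceps from where it was at the start of the episode above 0.03 m).
It also fails if it takes over 54 s, if anything falls off the work surface, if the arm or the gripper's body presses on something with over 40 N, if the wrist force passes 120 N, or if a joint passes its speed limit or range.

## Working session

There is one attempt and no reset: what is moved stays moved. The work goes in short steps, Python scripts to look and compute and a shell command to move; the robot and the scene stay as the last step left them, time stands still between calls to the robot, and variables do not carry over. Pictures are saved under pics/ and viewed, at most 10 in all, crops included, and the job is handed in when it is done.

```bash
ls; mkdir -p pics
cat > h.py <<'E'
import numpy as np, cv2, pickle
from rig import manip
def grab(n,tag):
    im=manip.get_image(n); pickle.dump(im,open(f'pics/{tag}.pkl','wb')); cv2.imwrite(f'pics/{tag}.png',im['pixels']); return im
def load(t): return pickle.load(open(f'pics/{t}.pkl','rb'))
def ray(im,uv):
    K=np.array([[im['fx'],0,im['cx']],[0,im['fy'],im['cy']],[0,0,1]])
    p=cv2.undistortPoints(np.array(uv,float).reshape(-1,1,2),K,np.array(im['D'],float)).reshape(-1,2)
    d=np.c_[p,np.ones(len(p))]; T=np.array(im['pose']); return T[:3,3],d@T[:3,:3].T
def plane(im,uv,z):
    o,d=ray(im,uv); return o+d*((z-o[2])/d[:,2])[:,None]
def pts(im,uv): # via depth
    o,d=ray(im,uv); uv=np.array(uv,int).reshape(-1,2); return o+d*im['depth'][uv[:,1],uv[:,0]][:,None]
def cross(a,ua,b,ub):
    o1,d1=ray(a,ua);o2,d2=ray(b,ub);d1=d1[0];d2=d2[0]
    t=np.linalg.lstsq(np.c_[d1,-d2],o2-o1,rcond=None)[0]
    p=o1+d1*t[0];q=o2+d2*t[1];return (p+q)/2,np.linalg.norm(p-q)
E
python3 - <<'E'
from h import *
a=grab('scene','s0');b=grab('top','t0');c=grab('wrist','w0')
print(manip.get_state(),manip.grip_point_offset)
for i in(a,b,c):print(np.round(i['pose'],3).tolist(),i['fx'])
E
```

```text
pics
{'clock': 0.15, 'qpos': array([ 1.10201126e+00,  2.76473564e-01,  1.50587471e+00, -1.38788447e-05,
        1.36069920e+00, -1.20979146e-01]), 'qd': array([ 0.00174145, -0.00147527, -0.00363687,  0.00060714,  0.00055826,
        0.00192073]), 'effort': array([ 1.40670068e-04, -4.17140400e+01, -2.46031398e+01, -2.47706494e-04,
        7.61197996e-03, -7.97855648e-06]), 'position': array([0.19579301, 0.54020363, 0.23061192]), 'ee_rot': array([-2.04912757e-04,  1.73026275e-01,  9.84916940e-01, -6.97986519e-04]), 'contact_force': array([-0.53474656,  0.14082508,  0.23031979]), 'moment': array([0.00651497, 0.003544  , 0.01296446]), 'gripper_force': 0.0, 'width': 0.08556044734262164} 0.0187
[[-0.124, 0.533, -0.837, 1.358], [0.992, 0.056, -0.111, 0.171], [-0.012, -0.844, -0.536, 0.767], [0.0, 0.0, 0.0, 1.0]] 465.7662659412494
[[0.016, -0.987, 0.161, 0.296], [-1.0, -0.015, 0.008, 0.066], [-0.006, -0.161, -0.987, 1.169], [0.0, 0.0, 0.0, 1.0]] 430.24280512884025
[[0.341, 0.888, 0.309, 0.116], [0.94, -0.321, -0.115, 0.569], [-0.003, 0.329, -0.944, 0.374], [0.0, 0.0, 0.0, 1.0]] 350.7238645608617
```

View pics/t0.png

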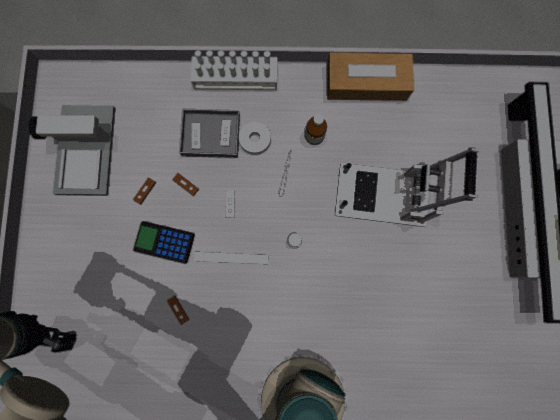

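View pics/s0.png

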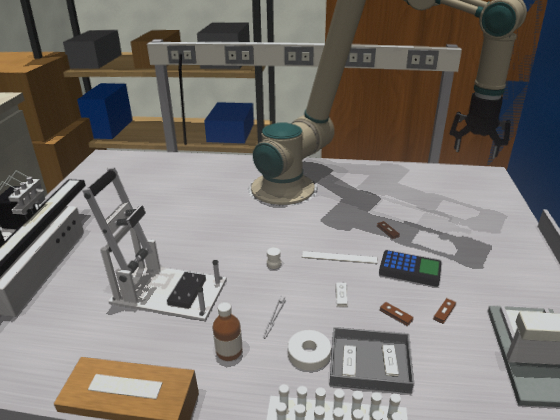

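Candidates in top: the white cassette alone at (230,204); finished ones in the tray at (195,134) and (226,132); brown look-alikes at (144,190), (185,183) and (177,310). The one at (230,204) is the white cassette lying alone left of the press, so it fits. In scene it is at (341,293). I'll confirm it in a crop, and measure both it and the press.

Run:
```python
from h import *
a=load('s0');b=load('t0')
c1=cv2.resize(b['pixels'][180:230,205:255],(400,400),interpolation=2)
c2=cv2.resize(a['pixels'][160:320,75:235],(400,400),interpolation=2)
c3=cv2.resize(b['pixels'][140:240,325:485],(800,500)[:2],interpolation=2)[:, :]
c3=cv2.resize(b['pixels'][140:240,325:485],(320,200),interpolation=2)
cv2.imwrite('pics/crop0.png',np.hstack([c1,c2]))
# white cassette masks
for im,n,box in((b,'top',(220,185,242,222)),(a,'scene',(328,277,356,312))):
    x0,y0,x1,y1=box; g=im['pixels'][y0:y1,x0:x1].min(2); 
    print(n,np.median(g),g.max(), )
    t,m=cv2.threshold(g,0,255,cv2.THRESH_OTSU)
    cs,_=cv2.findContours(m,0,2);k=max(cs,key=cv2.contourArea)+[x0,y0]
    r=cv2.minAreaRect(k.astype(np.float32));print(t,r)
    P=plane(im,k.reshape(-1,2),0.011)
    r=cv2.minAreaRect(P[:,:2].astype(np.float32));print('world',r)
    print('depth pt',pts(im,[cv2.minAreaRect(k)[0]]),pts(im,[[x0-4,y0]]))
# black nest block in top
g=b['pixels'].max(2)[165:220,350:382];m=(g<60).astype(np.uint8)
cs,_=cv2.findContours(m,0,2);k=max(cs,key=cv2.contourArea)+[350,165]
print('nest',cv2.minAreaRect(k),cv2.minAreaRect(plane(b,k.reshape(-1,2),.025)[:,:2].astype(np.float32)))
g=a['pixels'].max(2)[265:315,160:212];m=(g<60).astype(np.uint8)
cs,_=cv2.findContours(m,0,2);k=max(cs,key=cv2.contourArea)+[160,265]
print('nest',cv2.minAreaRect(k),cv2.minAreaRect(plane(a,k.reshape(-1,2),.025)[:,:2].astype(np.float32)))
```

```text
top 129.0 142
119.0 ((230.5, 203.0), (36.0, 21.0), 90.0)
world ((0.5118197798728943, 0.2001340389251709), (0.10120243579149246, 0.058015335351228714), 1.6786249876022339)
depth pt [[0.51109336 0.19967968 0.01297833]] [[ 5.63912079e-01  2.43339359e-01 -4.85443555e-06]]
scene 181.0 210
159.0 ((341.5, 294.0), (34.0, 27.0), 90.0)
world ((0.5151768922805786, 0.2056623101234436), (0.12426594644784927, 0.06721923500299454), 2.2509372234344482)
depth pt [[0.5160792  0.20432305 0.00933467]] [[ 0.44353261  0.15969133 -0.00267287]]
nest ((365.02362060546875, 191.0022735595703), (21.00021743774414, 39.06134796142578), 5.440331935882568) ((0.5478528141975403, -0.16612663865089417), (0.057024870067834854, 0.108260877430439), 83.68460083007812)
nest ((187.28773498535156, 290.6441345214844), (24.08896255493164, 43.29274368286133), 32.61924362182617) ((0.5574502944946289, -0.15929779410362244), (0.0669243335723877, 0.11713369190692902), 83.35979461669922)
```

View pics/crop0.png

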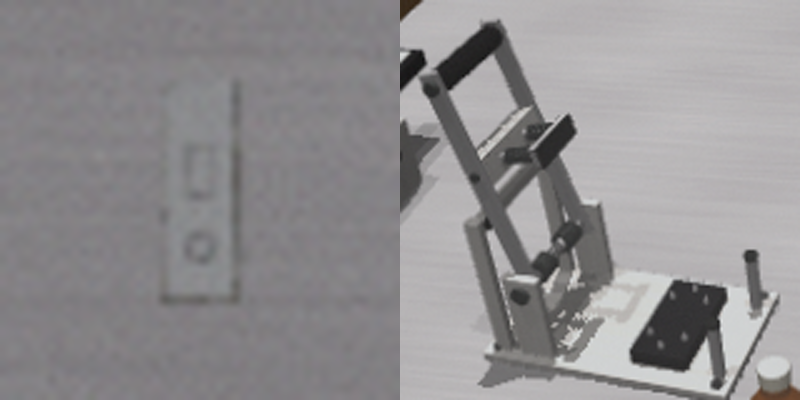

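The crop shows a white cassette with its window and round well, and dark edges from the raised cover. It lies roughly along world x at (0.51, 0.20). The press is open, with the nest near (0.55,-0.16) and +x pointing along about -96°. Two stop posts stand at its front corners. Next I'll move the wrist camera over the cassette.

```bash
python3 -m pendant '[{"jaw":1,"tx":4,"ty":-4,"az":10},{"jaw":1,"tx":8,"ty":-8,"az":20},{"jaw":1,"tx":12,"ty":-12,"az":20},{"jaw":1,"tx":16,"ty":-17,"az":20},{"jaw":1,"tx":20,"ty":-21,"az":20},{"jaw":1,"tx":24,"ty":-26,"az":20},{"jaw":1,"tx":28,"ty":-30,"az":20},{"jaw":1,"tx":31,"ty":-34,"tz":-3,"az":20},{"jaw":1,"tx":31,"ty":-34,"tz":-3,"az":20},{"jaw":1,"tx":31,"ty":-34,"tz":-3,"az":20}]' 40
python3 - <<'E'
from h import *
grab('wrist','w1');print(manip.get_state()['position'],manip.get_state()['ee_rot'])
E
```

```text
[0.19585116 0.54030349 0.23078216] [-1.60892786e-04  1.73023190e-01  9.84917604e-01 -5.12773235e-04]invalid input at $[0]: expected keys jaw, tx, ty, tz, ax, ay, az
```

View pics/w1.png

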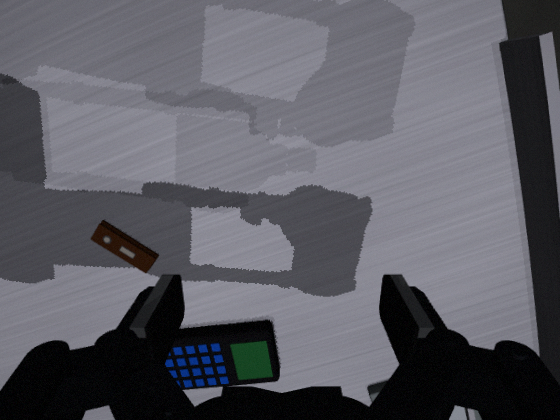

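The call was refused because every row needs all seven keys, so the arm hasn't moved. The picture only shows the start view, with a brown look-alike at (125,247) and the keypad. I'll resend the move with full rows.

```bash
python3 -m pendant '[{"jaw":1,"tx":4,"ty":-4,"tz":0,"ax":0,"ay":0,"az":10},{"jaw":1,"tx":8,"ty":-8,"tz":0,"ax":0,"ay":0,"az":20},{"jaw":1,"tx":12,"ty":-12,"tz":0,"ax":0,"ay":0,"az":20},{"jaw":1,"tx":16,"ty":-17,"tz":0,"ax":0,"ay":0,"az":20},{"jaw":1,"tx":20,"ty":-21,"tz":0,"ax":0,"ay":0,"az":20},{"jaw":1,"tx":24,"ty":-26,"tz":0,"ax":0,"ay":0,"az":20},{"jaw":1,"tx":28,"ty":-30,"tz":0,"ax":0,"ay":0,"az":20},{"jaw":1,"tx":31,"ty":-34,"tz":-3,"ax":0,"ay":0,"az":20},{"jaw":1,"tx":31,"ty":-34,"tz":-3,"ax":0,"ay":0,"az":20},{"jaw":1,"tx":31,"ty":-34,"tz":-3,"ax":0,"ay":0,"az":20}]' 40
python3 - <<'E'
from h import *
grab('wrist','w2');print(manip.get_state()['position'],manip.get_state()['ee_rot'])
E
```

```text
clock: 1.45
position: [0.5056, 0.2009, 0.2012]
ee_rot: [-0.001, -0.0, 1.0, 0.0]
contact_force: [0.2, 0.1, -0.6]
width: 0.0853
gripper_force: 0.0
[0.50556541 0.20141092 0.20170601] [-1.32014330e-05 -8.86999832e-04  9.99999517e-01  4.22163485e-04]
```

View pics/w2.png

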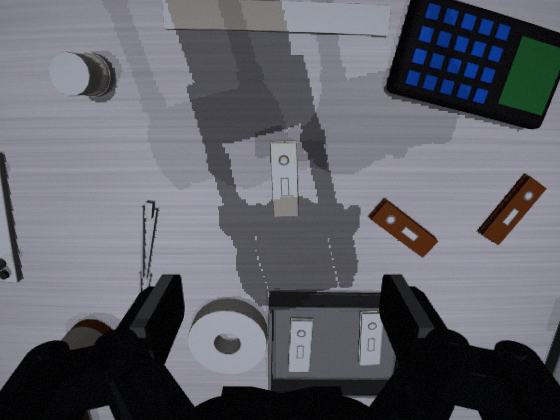

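The cassette is central at about (285,178), rows 140–216, with the well at (283,160). The tray, reel, forceps and jar are clear of the path. Next I'll measure it.

```bash
cat > cas.py <<'E'
from h import *
def cass(tag,box,z=.011):
    im=load(tag);x0,y0,x1,y1=box
    P=pts(im,np.stack(np.meshgrid(np.arange(x0,x1),np.arange(y0,y1)),-1).reshape(-1,2))
    m=((P[:,2]>.006)).reshape(y1-y0,x1-x0).astype(np.uint8)
    px=im['pixels'][y0:y1,x0:x1].astype(int); 
    print('bg',np.median(px[:,:5],(0,1)),'cas',px[(y1-y0)//2,(x1-x0)//2])
    w=((px[...,0]-px[...,2])<5).astype(np.uint8)
    w=cv2.morphologyEx(w,cv2.MORPH_OPEN,np.ones((3,3)));w=cv2.morphologyEx(w,cv2.MORPH_CLOSE,np.ones((7,7)))
    for n,mm in(('depth',m),('col',w)):
        k=max(cv2.findContours(mm,0,1)[0],key=cv2.contourArea).reshape(-1,2)+[x0,y0]
        print(n,len(k),cv2.minAreaRect(k.astype(np.float32)),'world',cv2.minAreaRect(plane(im,k,z)[:,:2].astype(np.float32)))
    print('z med',np.median(P[:,2].reshape(m.shape)[m>0]),'bench',np.median(P[:,2].reshape(m.shape)[m==0]))
E
python3 - <<'E'
from cas import *
cass('w2',(258,130,312,228))
E
```

```text
bg [125. 116. 116.] cas [165 154 150]
depth 193 ((284.5193176269531, 178.86740112304688), (74.10796356201172, 25.33336067199707), 86.98721313476562) world ((0.5115474462509155, 0.20345081388950348), (0.07528418302536011, 0.024650827050209045), 2.821746826171875)
col 84 ((285.5, 205.5), (21.0, 25.0), 90.0) world ((0.5380379557609558, 0.20475970208644867), (0.02241259627044201, 0.02537090703845024), 0.050630833953619)
z med 0.011536327987550554 bench 0.0005085534576256823
```

Measured centre is (0.5115, 0.2035), 75 x 25 mm, axis +2.8°, top at z = 11.5 mm, all of which fits the cassette. I'll descend partway with the jaw narrowed and check from a second view.

```bash
python3 -m pendant '[{"jaw":0,"tx":0.6,"ty":0.25,"tz":-4,"ax":0,"ay":0,"az":2.8},{"jaw":0,"tx":0.6,"ty":0.25,"tz":-8,"ax":0,"ay":0,"az":2.8},{"jaw":0,"tx":0.6,"ty":0.25,"tz":-12,"ax":0,"ay":0,"az":2.8},{"jaw":0,"tx":0.6,"ty":0.25,"tz":-12,"ax":0,"ay":0,"az":2.8},{"jaw":0,"tx":0.6,"ty":0.25,"tz":-12,"ax":0,"ay":0,"az":2.8}]'
python3 - <<'E'
from cas import *
im=grab('wrist','w3')
p=plane(load('w2'),[[284.5,178.9]],.011); print(p)
cass('w3',(190,100,370,330))
E
```

```text
clock: 2.12
position: [0.5129, 0.2043, 0.0831]
ee_rot: [0.001, -0.026, 1.0, 0.0]
contact_force: [-0.5, 0.2, 0.0]
width: 0.0425
gripper_force: 0.0
[[0.51025961 0.20362869 0.011     ]]
bg [88. 82. 82.] cas [161 166 171]
depth 283 ((281.0, 213.0), (106.0, 38.0), 90.0) world ((0.5114330649375916, 0.20358988642692566), (0.07478930056095123, 0.024345234036445618), 2.475491523742676)
col 232 ((348.5, 295.5), (67.0, 41.0), 90.0) world ((0.571635365486145, 0.25570499897003174), (0.05984560400247574, 0.029546037316322327), 8.170060157775879)
z med 0.09536034183514511 bench 0.0005531590041422396
```

View pics/w3.png

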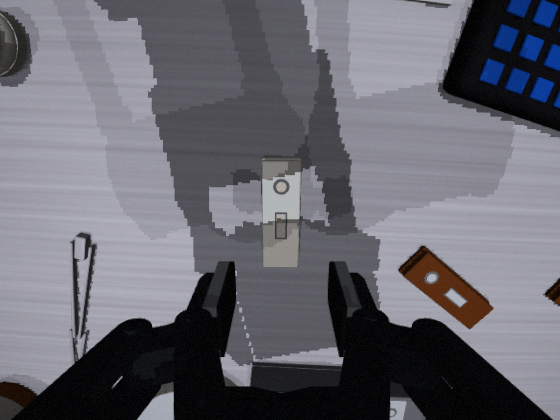

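Both views agree: (0.5114, 0.2036) and the same size on the 11 mm plane. In the picture the cassette at column 281 is square between the fingers, at columns 235 and 330. I'll descend and grip.

```bash
python3 -m pendant '[{"jaw":-0.15,"tx":-0.1,"ty":-0.05,"tz":-4,"ax":0,"ay":0,"az":0},{"jaw":-0.15,"tx":-0.1,"ty":-0.05,"tz":-7,"ax":0,"ay":0,"az":0},{"jaw":-0.15,"tx":-0.1,"ty":-0.05,"tz":-8.15,"ax":0,"ay":0,"az":0},{"jaw":-0.15,"tx":-0.1,"ty":-0.05,"tz":-8.15,"ax":0,"ay":0,"az":0}]' 30; python3 -m pendant '[{"jaw":-1,"tx":0,"ty":0,"tz":0,"ax":0,"ay":0,"az":0},{"jaw":-1,"tx":0,"ty":0,"tz":0,"ax":0,"ay":0,"az":0},{"jaw":-1,"tx":0,"ty":0,"tz":0,"ax":0,"ay":0,"az":0}]' 30
```

```text
clock: 2.68
position: [0.5117, 0.2029, 0.0006]
ee_rot: [0.001, -0.025, 1.0, 0.0]
contact_force: [0.2, -0.7, 0.8]
width: 0.0365
gripper_force: 0.0
clock: 3.05
position: [0.5124, 0.203, 0.0014]
ee_rot: [0.002, -0.025, 1.0, 0.0]
contact_force: [-1.0, 0.3, 6.6]
width: 0.0246
gripper_force: 30.2
```

```bash
python3 -m pendant '[{"jaw":-1,"tx":0,"ty":0,"tz":2,"ax":0,"ay":0,"az":0},{"jaw":-1,"tx":0,"ty":0,"tz":7,"ax":0,"ay":0,"az":0},{"jaw":-1,"tx":0,"ty":0,"tz":13,"ax":0,"ay":0,"az":0},{"jaw":-1,"tx":0,"ty":0,"tz":13,"ax":0,"ay":0,"az":0},{"jaw":-1,"tx":0,"ty":0,"tz":13,"ax":0,"ay":0,"az":0}]'
python3 - <<'E'
from h import *
w=grab('wrist','w4'); a=load('s0'); b=load('t0')
# pins: bright small blobs inside black block in s0 / t0
for im,n,(x0,y0,x1,y1) in((b,'t',(350,165,382,220)),(a,'s',(160,265,212,315))):
    g=im['pixels'].max(2)[y0:y1,x0:x1]; m=(g<60).astype(np.uint8)
    k=max(cv2.findContours(m,0,2)[0],key=cv2.contourArea);h=cv2.convexHull(k)
    M=np.zeros_like(m);cv2.fillPoly(M,[h],1);M=cv2.erode(M,np.ones((3,3)))
    q=(M&(g>75)).astype(np.uint8);_,_,st,ce=cv2.connectedComponentsWithStats(q)
    c=ce[1:]+[x0,y0]; print(n,np.c_[c,st[1:,4],plane(im,c,.0325)[:,:2]].round(3).tolist())
cv2.imwrite('pics/c4.png',np.hstack([cv2.resize(w['pixels'][90:350,150:410],(500,500)),cv2.resize(b['pixels'][150:235,328:379],(300,500))]))
E
```

```text
clock: 3.68
position: [0.5104, 0.2024, 0.1298]
ee_rot: [-0.0, -0.025, 1.0, -0.0]
contact_force: [-0.4, 0.1, -1.4]
width: 0.0244
gripper_force: 29.6
t [[368.0, 175.0, 1.0, 0.591, -0.174], [361.0, 180.0, 1.0, 0.576, -0.154], [359.0, 199.0, 1.0, 0.524, -0.148], [372.0, 201.0, 1.0, 0.519, -0.183], [365.0, 206.0, 1.0, 0.505, -0.164]]
s [[192.5, 275.0, 6.0, 0.513, -0.16], [183.5, 278.0, 6.0, 0.527, -0.179], [196.667, 279.5, 6.0, 0.529, -0.145], [202.0, 286.0, 1.0, 0.55, -0.126], [174.5, 292.0, 6.0, 0.579, -0.185], [188.167, 294.167, 6.0, 0.582, -0.151], [197.5, 293.5, 2.0, 0.577, -0.13], [178.889, 297.333, 9.0, 0.595, -0.169], [196.0, 296.0, 1.0, 0.586, -0.131]]
```

View pics/c4.png

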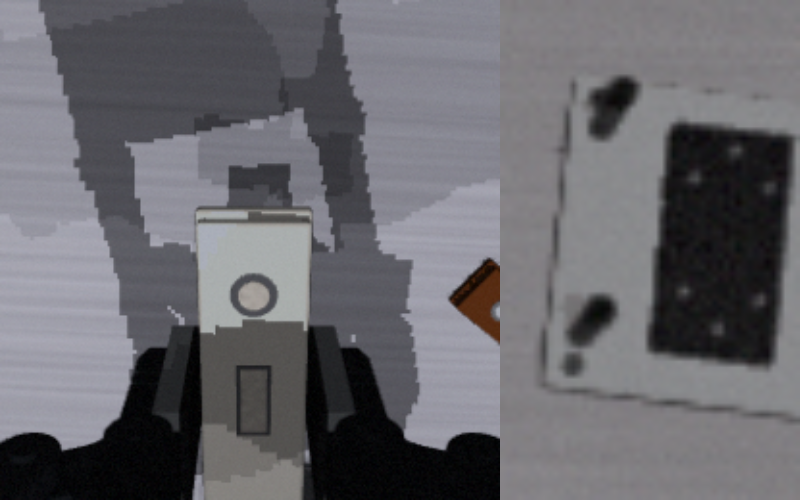

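The cassette is held square with the cover up; the cover's top edge shows a gap at (255,215) in the crop. All six pins can be seen on the nest. The top and scene estimates of the nest differ by about 6 mm, so I'll look at it with the wrist camera from the side.

```bash
python3 -m pendant '[{"jaw":-1,"tx":1,"ty":-3,"tz":3,"ax":0,"ay":0,"az":0},{"jaw":-1,"tx":3,"ty":-8,"tz":6,"ax":0,"ay":0,"az":-4},{"jaw":-1,"tx":5,"ty":-13,"tz":7,"ax":0,"ay":0,"az":-9.2},{"jaw":-1,"tx":7,"ty":-18,"tz":7,"ax":0,"ay":0,"az":-9.2},{"jaw":-1,"tx":8,"ty":-23,"tz":7,"ax":0,"ay":0,"az":-9.2},{"jaw":-1,"tx":9,"ty":-26,"tz":7,"ax":0,"ay":0,"az":-9.2},{"jaw":-1,"tx":9,"ty":-26,"tz":7,"ax":0,"ay":0,"az":-9.2},{"jaw":-1,"tx":9,"ty":-26,"tz":7,"ax":0,"ay":0,"az":-9.2}]'
cat > nest.py <<'E'
from h import *
def nest(tag,view=False):
    im=load(tag); g=im['pixels'].max(2)
    P=pts(im,np.stack(np.meshgrid(np.arange(560),np.arange(420)),-1).reshape(-1,2)).reshape(420,560,3)
    d=np.hypot(P[...,0]-.551,P[...,1]+.166)
    near=(d<.085)&(im['depth']>0)&(P[...,2]<.045)
    m=(near&(P[...,2]>.018)&(g<70)).astype(np.uint8)
    k=max(cv2.findContours(m,0,2)[0],key=cv2.contourArea).reshape(-1,2)
    print('block px',cv2.minAreaRect(k.astype(np.float32)),'w',cv2.minAreaRect(plane(im,k,.025)[:,:2].astype(np.float32)),'z',np.median(P[...,2][m>0]))
    M=np.zeros_like(m);cv2.fillPoly(M,[cv2.convexHull(k)],1);M=cv2.erode(M,np.ones((3,3)))
    q=(M&(g>75)).astype(np.uint8);_,_,st,ce=cv2.connectedComponentsWithStats(q)
    c=ce[1:]; z=[P[...,2][int(v),int(u)] for u,v in c]
    print(np.c_[c,st[1:,4],plane(im,c,.0295)[:,:2],z].round(4).tolist())
E
python3 - <<'E'
from nest import *
grab('wrist','w5');nest('w5')
E
```

```text
clock: 4.72
position: [0.5999, -0.0567, 0.1982]
ee_rot: [-0.002, 0.055, 0.998, 0.001]
contact_force: [0.6, 0.1, -0.3]
width: 0.0245
gripper_force: 29.6
block px ((154.17213439941406, 135.8934326171875), (123.85289001464844, 64.82359313964844), 84.80557250976562) w ((0.5493159294128418, -0.1661151945590973), (0.058203183114528656, 0.10710830986499786), 83.59532165527344) z 0.02569471655947045
[[145.6923, 88.9231, 13.0, 0.5062, -0.1634, 0.0314], [128.4118, 107.9412, 17.0, 0.5198, -0.1822, 0.0317], [167.3077, 107.6923, 13.0, 0.5239, -0.148, 0.0325], [136.0, 168.6875, 16.0, 0.5738, -0.1883, 0.0304], [173.3077, 168.7692, 13.0, 0.5779, -0.1538, 0.0304], [156.4286, 184.9286, 14.0, 0.5912, -0.1728, 0.0318]]
```

View pics/w5.png

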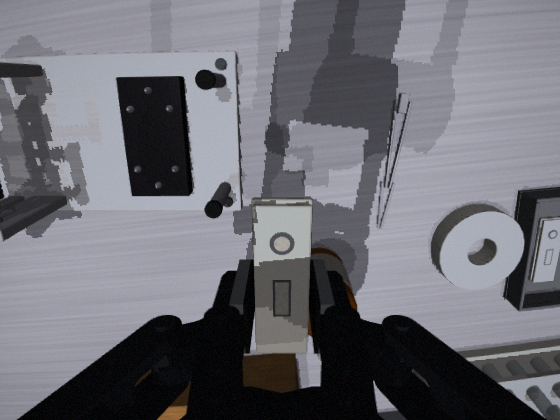

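Wrist view: the nest block is at (154,136), with all six pins found. The end pins are 85.5 mm apart (85 expected), pin-top z is about 0.031 and the block's z is 0.0257. The nest centre is about (0.5487,-0.1675), with its long axis at -6.3°. Post tops are at (205,78) and (213,208). I'll hover over it.

```bash
python3 - <<'E'
from h import *
w=load('w5');print(pts(w,[[205,78],[213,208],[20,70]]))
E
python3 -m pendant '[{"jaw":-1,"tx":-2,"ty":-4,"tz":0,"ax":0,"ay":0,"az":0},{"jaw":-1,"tx":-4,"ty":-8,"tz":-1,"ax":0,"ay":0,"az":0},{"jaw":-1,"tx":-5.1,"ty":-11.1,"tz":-3,"ax":0,"ay":0,"az":0},{"jaw":-1,"tx":-5.1,"ty":-11.1,"tz":-7,"ax":0,"ay":0,"az":0},{"jaw":-1,"tx":-5.1,"ty":-11.1,"tz":-11,"ax":0,"ay":0,"az":0},{"jaw":-1,"tx":-5.1,"ty":-11.1,"tz":-14.3,"ax":0,"ay":0,"az":0},{"jaw":-1,"tx":-5.1,"ty":-11.1,"tz":-14.3,"ax":0,"ay":0,"az":0},{"jaw":-1,"tx":-5.1,"ty":-11.1,"tz":-14.3,"ax":0,"ay":0,"az":0}]'
python3 - <<'E'
from h import *
w=grab('wrist','w6');grab('scene','s6')
cv2.imwrite('pics/c6.png',cv2.resize(w['pixels'][90:350,110:450],(785,600),interpolation=2))
E
```

```text
[[ 0.50556198 -0.10150698  0.07614155]
 [ 0.60443652 -0.112865    0.07503569]
 [ 0.47722122 -0.26222207  0.04152379]]
clock: 5.78
position: [0.5509, -0.1679, 0.0579]
ee_rot: [0.001, 0.055, 0.999, -0.0]
contact_force: [0.9, -0.2, 0.9]
width: 0.0243
gripper_force: 29.7
```

View pics/c6.png

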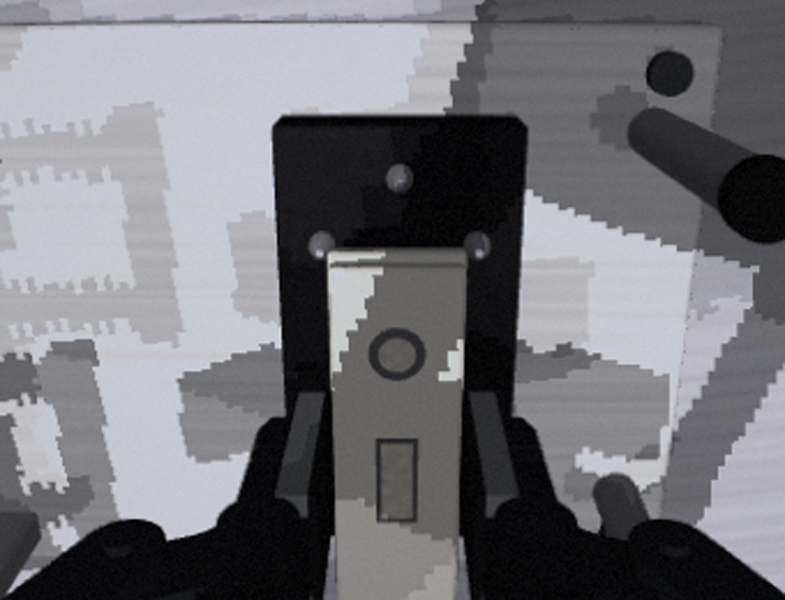

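The crop shows the cassette's near edge at v≈250–264 (crop px), the near end pin at (399,178) and the side pins at (320,245) and (477,245). The cover is still up. I'll compute the relative offset in the same view.

Run:
```python
from h import *
w=load('w6');a=load('w5');f=lambda c:np.array(c,float)*[340/785,260/600]+[110,90]
cu=f([[397,354],[397,480],[330,300],[462,300]])
print('casz',pts(w,cu)[:,2], pts(w,f([[399,264],[399,275]]))[:,2])
zt=np.median(pts(w,cu)[:,2]);
pins=f([[399,176],[320,243],[477,243]]);P=plane(w,pins,.0315);print('pins',P,pts(w,pins)[:,2])
for u,v in zip(((145.7,88.9),(128.4,107.9),(167.3,107.7)),pins):print(cross(a,[u],w,[v]))
mid=plane(w,f([[399,264],[397,354],[397,480]]),zt);print('cover edge/well/window',mid)
print('base edge',plane(w,f([[329,250],[466,250]]),zt-.007))
L=plane(w,f([[330,264],[331,380],[466,264],[464,380]]),zt);print(L)
t=np.radians(-6.3);ex=np.array([np.cos(t),np.sin(t)]);ey=np.array([-ex[1],ex[0]])
n=P[0,:2]+.0425*ex;n2=P[1:,:2].mean(0)+.027*ex;print('nest',n,n2)
c=mid[0,:2]+.0375*ex;print('cas',c,'d',(c-n2), 'local',(c-n2)@ex,(c-n2)@ey,'edges y',((L[:,:2]-n2)@ey))
```

```text
casz [0.06964196 0.06825915 0.06702605 0.06843901] [0.06628527 0.06760862]
pins [[ 0.50578441 -0.16236067  0.0315    ]
 [ 0.51884854 -0.1812409   0.0315    ]
 [ 0.52258942 -0.14694284  0.0315    ]] [0.03222846 0.0319552  0.03147213]
(array([ 0.50600713, -0.16250849,  0.03141011]), np.float64(0.0004885059351778713))
(array([ 0.51957625, -0.18168768,  0.02998246]), np.float64(0.0006787676396753136))
(array([ 0.52340001, -0.1472261 ,  0.03054624]), np.float64(0.0011820424313284937))
cover edge/well/window [[ 0.51277658 -0.16319019  0.06834908]
 [ 0.52986318 -0.16540423  0.06834908]
 [ 0.55648338 -0.16830946  0.06834908]]
base edge [[ 0.51115512 -0.17578545  0.06134908]
 [ 0.5138517  -0.15105946  0.06134908]]
[[ 0.51147894 -0.1750916   0.06834908]
 [ 0.53378766 -0.1779773   0.06834908]
 [ 0.5140362  -0.15163642  0.06834908]
 [ 0.53641761 -0.15379432  0.06834908]]
nest [ 0.54802775 -0.16702438] [ 0.54755593 -0.1670547 ]
cas [ 0.55005012 -0.16730522] d [ 0.00249419 -0.00025053] local 0.002506616459786653 2.4685479382563432e-05 edges y [-0.01194725 -0.0123675   0.0116469   0.01195805]
```

The nest is at (0.5478,-0.1670), and the pins triangulate to z ≈ 0.031. The cassette is 2.4 mm too far along x, with y and angle fine. I'll correct that, lower to just above the pins and then seat it.

```bash
python3 -m pendant '[{"jaw":-1,"tx":-0.24,"ty":0.03,"tz":0,"ax":0,"ay":0,"az":0},{"jaw":-1,"tx":-0.24,"ty":0.03,"tz":-1.2,"ax":0,"ay":0,"az":0},{"jaw":-1,"tx":-0.24,"ty":0.03,"tz":-2,"ax":0,"ay":0,"az":0},{"jaw":-1,"tx":-0.24,"ty":0.03,"tz":-2,"ax":0,"ay":0,"az":0},{"jaw":-1,"tx":-0.24,"ty":0.03,"tz":-2,"ax":0,"ay":0,"az":0}]'
python3 - <<'E'
from h import *
w=grab('wrist','w7')
cv2.imwrite('pics/c7.png',cv2.resize(w['pixels'][90:350,110:450],(785,600),interpolation=2))
E
```

```text
clock: 6.5
position: [0.5476, -0.1681, 0.0366]
ee_rot: [-0.0, 0.055, 0.998, 0.0]
contact_force: [0.8, 0.2, -0.6]
width: 0.0244
gripper_force: 29.7
```

View pics/c7.png

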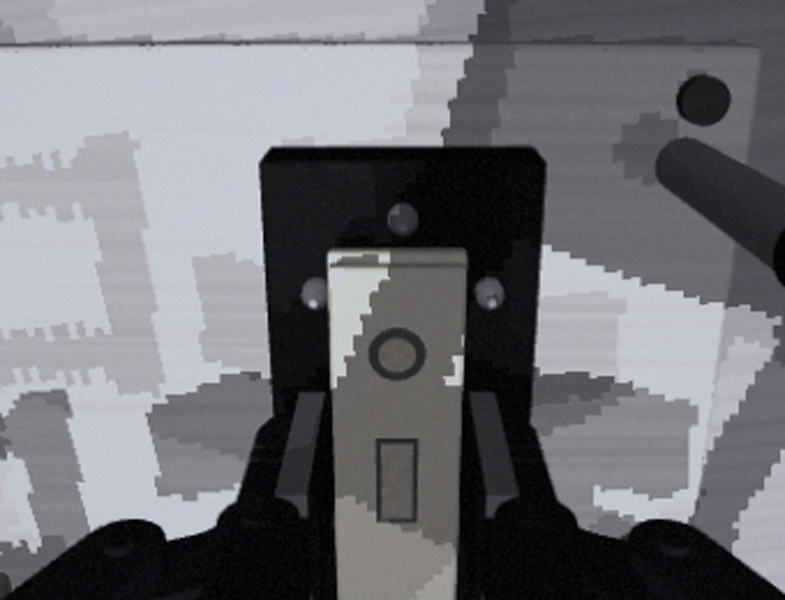

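This crop shows the pins at (403,218), (314,292) and (489,292), and the base edge at v≈249, columns 328–467. That was my tenth picture, so from here I work by numbers only.

Run:
```python
from h import *
w=load('w7');f=lambda c:np.array(c,float)*[340/785,260/600]+[110,90]
cu=f([[397,354],[397,480],[340,300],[455,300],[397,300]]);zt=np.median(pts(w,cu)[:,2]);print(zt)
t=np.radians(-6.3);ex=np.array([np.cos(t),np.sin(t)]);ey=np.array([-ex[1],ex[0]])
P=plane(w,f([[403,217],[314,290],[489,290]]),.0315)[:,:2]
n=P[0]+.0425*ex;n2=P[1:].mean(0)+.027*ex
b=plane(w,f([[328,249],[467,249]]),zt-.007)[:,:2].mean(0)+.038*ex
c=plane(w,f([[328,265],[467,265]]),zt)[:,:2].mean(0)+.0375*ex
print(n,n2,b,c)
for r in(n,n2):
  for q in(b,c):print('local',(q-r)@ex*1e3,(q-r)@ey*1e3)
e=plane(w,f([[466,280],[462,480],[329,280],[334,480]]),zt)[:,:2];print([np.degrees(np.arctan2(*(e[i+1]-e[i])[::-1])) for i in(0,2)])
s=P[2]-P[1];print('pin row deg',np.degrees(np.arctan2(s[1],s[0]))-90,np.linalg.norm(s))
```

```text
0.046849812938969365
[ 0.5478415  -0.16682777] [ 0.54717622 -0.16701493] [ 0.54689935 -0.16778143] [ 0.54703798 -0.16780143]
local -0.8318019416908001 -1.051292707025011
local -0.6918166931691251 -1.0559548797421976
local -0.191085849324451 -0.7922585246653663
local -0.051100600802775835 -0.7969206973825528
[np.float64(-5.690696592493209), np.float64(-6.619370119446037)]
pin row deg -6.30389593059634 0.03432433761176802
```

```bash
python3 -m pendant '[{"jaw":-1,"tx":0.05,"ty":0.08,"tz":0,"ax":0,"ay":0,"az":0},{"jaw":-1,"tx":0.05,"ty":0.08,"tz":-0.3,"ax":0,"ay":0,"az":0},{"jaw":-1,"tx":0.05,"ty":0.08,"tz":-0.6,"ax":0,"ay":0,"az":0},{"jaw":-1,"tx":0.05,"ty":0.08,"tz":-0.85,"ax":0,"ay":0,"az":0},{"jaw":-1,"tx":0.05,"ty":0.08,"tz":-1.05,"ax":0,"ay":0,"az":0},{"jaw":-1,"tx":0.05,"ty":0.08,"tz":-1.05,"ax":0,"ay":0,"az":0}]'
python3 - <<'E'
from h import *
w=grab('wrist','w8');f=lambda c:np.array(c,float)*[340/785,260/600]+[110,90]
print(np.median(pts(w,f([[397,354],[397,480],[340,300],[455,300],[397,300]]))[:,2]))
E
```

```text
clock: 7.3
position: [0.548, -0.1673, 0.0264]
ee_rot: [-0.0, 0.055, 0.998, 0.0]
contact_force: [-1.7, 0.8, 1.4]
width: 0.024
gripper_force: 29.9
0.03642161218014914
```

The top is at z = 0.0364, so the underside is at about 0.0254, and the side forces are small: it's between the pins. Releasing and lifting away.

```bash
python3 -m pendant '[{"jaw":-1,"tx":0,"ty":0,"tz":-0.05,"ax":0,"ay":0,"az":0},{"jaw":-0.2,"tx":0,"ty":0,"tz":-0.03,"ax":0,"ay":0,"az":0},{"jaw":-0.2,"tx":0,"ty":0,"tz":0,"ax":0,"ay":0,"az":0},{"jaw":-0.2,"tx":0,"ty":0,"tz":0,"ax":0,"ay":0,"az":0},{"jaw":-0.2,"tx":0,"ty":0,"tz":2,"ax":0,"ay":0,"az":0},{"jaw":-0.2,"tx":0,"ty":0,"tz":6,"ax":0,"ay":0,"az":0},{"jaw":0,"tx":0,"ty":0,"tz":11,"ax":0,"ay":0,"az":0},{"jaw":0.3,"tx":0,"ty":1,"tz":16,"ax":0,"ay":0,"az":0},{"jaw":0.3,"tx":0,"ty":1,"tz":16,"ax":0,"ay":0,"az":0}]'
python3 - <<'E'
from nest import *
w=grab('wrist','w9');im=w
P=pts(im,np.stack(np.meshgrid(np.arange(560),np.arange(420)),-1).reshape(-1,2)).reshape(420,560,3)
px=im['pixels'].astype(int)
m=((P[...,2]>.0335)&(P[...,2]<.042)&(np.hypot(P[...,0]-.548,P[...,1]+.167)<.06)&(px.max(2)>70)).astype(np.uint8)
m=cv2.morphologyEx(m,cv2.MORPH_OPEN,np.ones((5,5)))
k=max(cv2.findContours(m,0,1)[0],key=cv2.contourArea).reshape(-1,2)
print(cv2.minAreaRect(plane(im,k,.036)[:,:2].astype(np.float32)),cv2.minAreaRect(k.astype(np.float32)),'z',np.median(P[...,2][m>0]))
A=np.c_[P[m>0][:,:2],np.ones((m>0).sum())];print('tilt',np.linalg.lstsq(A,P[m>0][:,2],rcond=None)[0])
nest('w9')
# grip: dark points high near hinge
for t in('s0','t0','w9'):
    im=load(t);P=pts(im,np.stack(np.meshgrid(np.arange(560),np.arange(420)),-1).reshape(-1,2)).reshape(420,560,3)
    g=im['pixels'].max(2);m=((P[...,2]>.24)&(P[...,2]<.33)&(np.hypot(P[...,0]-.53,P[...,1]+.33)<.13)&(g<60)).astype(np.uint8)
    n,_,st,ce=cv2.connectedComponentsWithStats(m)
    for i in range(1,n):
        if st[i,4]>40:
            q=P[_==i];print(t,st[i],ce[i].round(1),np.median(q,0).round(4),q.min(0).round(3),q.max(0).round(3))
E
```

```text
clock: 8.48
position: [0.5508, -0.1579, 0.1909]
ee_rot: [0.005, 0.055, 0.998, -0.001]
contact_force: [0.2, 0.1, 0.5]
width: 0.0557
gripper_force: 0.0
((0.5472204685211182, -0.16752538084983826), (0.02415654808282852, 0.07484804093837738), 83.09939575195312) ((271.0, 178.0), (82.0, 28.0), 90.0) z 0.036537695411131194
tilt [ 0.00225863 -0.00321107  0.03475468]
block px ((271.0, 175.0), (114.0, 64.0), 90.0) w ((0.5489200949668884, -0.16735300421714783), (0.0559234544634819, 0.10735391825437546), 83.59764099121094) z 0.025555904308508737
[[270.8333, 130.9444, 18.0, 0.506, -0.1628, 0.0303], [271.0746, 177.0076, 2374.0, 0.5466, -0.1674, 0.037], [250.8636, 149.2273, 22.0, 0.5198, -0.182, 0.0317], [289.75, 148.75, 4.0, 0.5231, -0.1482, 0.0292], [252.0, 205.5, 2.0, 0.5717, -0.1881, 0.0285], [252.3333, 208.6667, 3.0, 0.5748, -0.1883, 0.0326], [290.5, 209.0, 2.0, 0.5789, -0.1532, 0.0348], [271.5, 224.5, 4.0, 0.5924, -0.1725, 0.0328]]
s0 [ 90 170  26  26 275] [102.7 181.7] [ 0.5324 -0.327   0.2956] [ 0.483 -0.339  0.281] [ 0.579 -0.318  0.304]
t0 [449 148  28  54 635] [467.9 174.8] [ 0.527  -0.3298  0.2972] [ 0.474 -0.347  0.241] [ 0.586 -0.307  0.306]
w9 [   5  323  145   97 8230] [ 91.1 379.5] [ 0.5335 -0.209   0.258 ] [ 0.53  -0.221  0.24 ] [ 0.558 -0.2    0.279]
```

The cassette is released and seated: flat (tilt 0.003), top at 0.0365, centre (0.547,-0.1675), aligned. The grip tube should be at (0.529,-0.334,0.29) from the geometry, and depth in two views agrees. I'll go above it and measure again.

```bash
python3 -m pendant '[{"jaw":0.4,"tx":0,"ty":0,"tz":5,"ax":0,"ay":0,"az":0},{"jaw":0.4,"tx":0,"ty":0,"tz":10,"ax":0,"ay":0,"az":0},{"jaw":0.4,"tx":0,"ty":-2,"tz":15,"ax":0,"ay":0,"az":0},{"jaw":0.4,"tx":-1,"ty":-7,"tz":16.5,"ax":0,"ay":0,"az":0},{"jaw":0.4,"tx":-2,"ty":-12,"tz":16.5,"ax":0,"ay":0,"az":0},{"jaw":0.4,"tx":-2,"ty":-17.5,"tz":16.5,"ax":0,"ay":0,"az":0},{"jaw":0.4,"tx":-2,"ty":-17.5,"tz":16.5,"ax":0,"ay":0,"az":0},{"jaw":0.4,"tx":-2,"ty":-17.5,"tz":16.5,"ax":0,"ay":0,"az":0}]' 60
python3 - <<'E'
from h import *
im=grab('wrist','w10');T=np.array(im['pose'])
P=pts(im,np.stack(np.meshgrid(np.arange(560),np.arange(420)),-1).reshape(-1,2)).reshape(420,560,3)
m=((P[...,2]>.27)&(P[...,2]<.315)&(abs(P[...,1]+.333)<.05)&(abs(P[...,0]-.53)<.09)).astype(np.uint8)
n,l,st,ce=cv2.connectedComponentsWithStats(m)
for i in range(1,n):
    if st[i,4]>200:
        q=P[l==i];print(st[i],np.median(q,0).round(4),q.min(0).round(4),q.max(0).round(4),cv2.minAreaRect(q[:,:2].astype(np.float32)))
        s=q[q[:,2]>np.percentile(q[:,2],90)];print('ridge',s.mean(0))
# two-view check of tube centre
a=load('s0');print(cross(a,[[102.7,181.7]],im,[ce[1+np.argmax(st[1:,4])]]))
E
```

```text
clock: 9.52
position: [0.5277, -0.3319, 0.3493]
ee_rot: [-0.001, 0.056, 0.998, 0.002]
contact_force: [-0.6, 0.6, 0.3]
width: 0.0595
gripper_force: 0.0
[ 256  139   46  177 6201] [ 0.5218 -0.3333  0.2995] [ 0.4737 -0.3517  0.27  ] [ 0.5833 -0.3141  0.3066] ((0.5288107395172119, -0.33271580934524536), (0.02677151933312416, 0.10955186188220978), 83.87049102783203)
ridge [ 0.52348592 -0.33414859  0.30349864]
(array([ 0.52555494, -0.33268744,  0.29036636]), np.float64(0.002179106992358722))
```

The tube measures (0.5288,-0.3327), z ≈ 0.29, at 83.9°. All of that fits. Descend and pinch.

```bash
python3 -m pendant '[{"jaw":0.4,"tx":0.1,"ty":-0.1,"tz":-3,"ax":0,"ay":0,"az":0},{"jaw":0.4,"tx":0.1,"ty":-0.1,"tz":-6,"ax":0,"ay":0,"az":0},{"jaw":0.4,"tx":0.1,"ty":-0.1,"tz":-7.8,"ax":0,"ay":0,"az":0},{"jaw":0.4,"tx":0.1,"ty":-0.1,"tz":-7.8,"ax":0,"ay":0,"az":0},{"jaw":-1,"tx":0.1,"ty":-0.1,"tz":-7.8,"ax":0,"ay":0,"az":0},{"jaw":-1,"tx":0.1,"ty":-0.1,"tz":-7.8,"ax":0,"ay":0,"az":0},{"jaw":-1,"tx":0.1,"ty":-0.1,"tz":-7.8,"ax":0,"ay":0,"az":0},{"jaw":-1,"tx":0.1,"ty":-0.1,"tz":-7.8,"ax":0,"ay":0,"az":0}]' 70
python3 - <<'E'
import numpy as np
u=np.array([.1097,.994])
for e in np.arange(1.8,-.01,-.15):
    d=.21*np.array([(np.cos(e)-np.cos(1.8))*u[0],(np.cos(e)-np.cos(1.8))*u[1],np.sin(e)-np.sin(1.8)]);print(round(e,2),(d*100).round(1))
E
```

```text
clock: 10.58
position: [0.5296, -0.334, 0.2748]
ee_rot: [0.001, 0.055, 0.998, -0.001]
contact_force: [-0.2, -1.5, 4.9]
width: 0.0196
gripper_force: 68.5
1.8 [0. 0. 0.]
1.65 [0.3 3.1 0.5]
1.5 [0.7 6.2 0.5]
1.35 [1.  9.3 0. ]
1.2 [ 1.4 12.3 -0.9]
1.05 [ 1.7 15.1 -2.2]
0.9 [ 2.  17.7 -4. ]
0.75 [ 2.2 20.  -6.1]
0.6 [ 2.4 22.  -8.6]
0.45 [  2.6  23.5 -11.3]
0.3 [  2.7  24.7 -14.2]
0.15 [  2.8  25.4 -17.3]
0.0 [  2.8  25.6 -20.5]
```

```bash
python3 -m pendant '[{"jaw":-1,"tx":0.3,"ty":3.1,"tz":0.5,"ax":0,"ay":0,"az":0},{"jaw":-1,"tx":0.7,"ty":6.2,"tz":0.5,"ax":0,"ay":0,"az":0},{"jaw":-1,"tx":1,"ty":9.3,"tz":0,"ax":0,"ay":0,"az":0},{"jaw":-1,"tx":1.4,"ty":12.3,"tz":-0.9,"ax":0,"ay":0,"az":0},{"jaw":-1,"tx":1.7,"ty":15.1,"tz":-2.2,"ax":0,"ay":0,"az":0},{"jaw":-1,"tx":2,"ty":17.7,"tz":-4,"ax":0,"ay":0,"az":0},{"jaw":-1,"tx":2,"ty":17.7,"tz":-4,"ax":0,"ay":0,"az":0}]' 70
```

```text
clock: 11.45
position: [0.5496, -0.1541, 0.2328]
ee_rot: [0.0, 0.054, 0.999, 0.001]
contact_force: [0.0, 1.1, 4.4]
width: 0.0199
gripper_force: 71.0
```

```bash
python3 -m pendant '[{"jaw":-1,"tx":0.2,"ty":2.3,"tz":-2.1,"ax":0,"ay":0,"az":0},{"jaw":-1,"tx":0.4,"ty":4.3,"tz":-4.6,"ax":0,"ay":0,"az":0},{"jaw":-1,"tx":0.6,"ty":5.8,"tz":-7.3,"ax":0,"ay":0,"az":0},{"jaw":-1,"tx":0.7,"ty":7,"tz":-10.2,"ax":0,"ay":0,"az":0},{"jaw":-1,"tx":0.8,"ty":7.7,"tz":-13.3,"ax":0,"ay":0,"az":0},{"jaw":-1,"tx":0.8,"ty":7.7,"tz":-13.3,"ax":0,"ay":0,"az":0}]' 70
```

```text
clock: 12.2
position: [0.5579, -0.0796, 0.0993]
ee_rot: [0.0, 0.055, 0.998, 0.0]
contact_force: [0.5, -0.0, 4.4]
width: 0.0198
gripper_force: 70.8
```

```bash
python3 -m pendant '[{"jaw":-1,"tx":0,"ty":0.1,"tz":-0.8,"ax":0,"ay":0,"az":0},{"jaw":-1,"tx":0,"ty":0.2,"tz":-1.5,"ax":0,"ay":0,"az":0},{"jaw":-1,"tx":0,"ty":0.2,"tz":-2.1,"ax":0,"ay":0,"az":0},{"jaw":-1,"tx":0,"ty":0.2,"tz":-2.6,"ax":0,"ay":0,"az":0},{"jaw":-1,"tx":0,"ty":0.2,"tz":-3,"ax":0,"ay":0,"az":0},{"jaw":-1,"tx":0,"ty":0.2,"tz":-3,"ax":0,"ay":0,"az":0}]' 70
```

```text
clock: 12.95
position: [0.5582, -0.0776, 0.0723]
ee_rot: [0.002, 0.055, 0.998, -0.0]
contact_force: [-0.1, 0.8, 12.6]
width: 0.0198
gripper_force: 71.7
```

```bash
python3 -m pendant '[{"jaw":-1,"tx":0,"ty":0,"tz":-0.15,"ax":0,"ay":0,"az":0},{"jaw":-1,"tx":0,"ty":0,"tz":-0.3,"ax":0,"ay":0,"az":0},{"jaw":-1,"tx":0,"ty":0,"tz":-0.3,"ax":0,"ay":0,"az":0},{"jaw":-1,"tx":0,"ty":0,"tz":-0.3,"ax":0,"ay":0,"az":0}]' 70; python3 -m pendant '[{"jaw":-1,"tx":0,"ty":0,"tz":-0.15,"ax":0,"ay":0,"az":0},{"jaw":-1,"tx":0,"ty":0,"tz":-0.25,"ax":0,"ay":0,"az":0},{"jaw":-1,"tx":0,"ty":0,"tz":-0.25,"ax":0,"ay":0,"az":0}]' 70
```

```text
clock: 13.45
position: [0.5582, -0.0776, 0.0701]
ee_rot: [0.002, 0.055, 0.998, -0.0]
contact_force: [-1.6, 0.7, 16.9]
width: 0.0198
gripper_force: 72.1
clock: 13.82
position: [0.5583, -0.0777, 0.0686]
ee_rot: [0.002, 0.055, 0.998, -0.0]
contact_force: [-2.8, 1.5, 23.1]
width: 0.0196
gripper_force: 72.8
```

```bash
python3 -m pendant '[{"jaw":-1,"tx":0,"ty":0,"tz":-0.1,"ax":0,"ay":0,"az":0},{"jaw":-1,"tx":0,"ty":0,"tz":-0.2,"ax":0,"ay":0,"az":0},{"jaw":-1,"tx":0,"ty":0,"tz":-0.2,"ax":0,"ay":0,"az":0}]' 70
python3 - <<'E'
from h import *
ux=np.array([-.1097,-.994]);uy=np.array([.994,-.1097]);n=np.array([.5477,-.1672])
for t in('top','scene'):
    im=grab(t,t+'11');P=pts(im,np.stack(np.meshgrid(np.arange(560),np.arange(420)),-1).reshape(-1,2))
    P=P[im['depth'].ravel()>0];X=(P[:,:2]-n)@ux;Y=(P[:,:2]-n)@uy
    s=(X>-.12)&(X<.11)&(abs(Y)<.075)&(P[:,2]>.07)&(P[:,2]<.125)
    X,Y,Z=X[s],Y[s],P[s,2]
    for sg in(1,-1):
        k=(sg*Y>.042)
        bins=[(round(c,3),int((k&(abs(X-c)<.01)).sum()),round(float(np.percentile(Z[k&(abs(X-c)<.01)],80)),4)) for c in np.arange(-.1,.11,.025) if (k&(abs(X-c)<.01)).sum()>3]
        print(t,sg,bins)
E
```

```text
clock: 14.2
position: [0.5582, -0.0777, 0.0673]
ee_rot: [0.002, 0.055, 0.998, -0.0]
contact_force: [-4.8, 1.5, 27.1]
width: 0.0196
gripper_force: 73.3
top 1 [(np.float64(-0.025), 10, 0.0913), (np.float64(-0.0), 38, 0.095), (np.float64(0.025), 6, 0.0914), (np.float64(0.05), 20, 0.0952), (np.float64(0.075), 33, 0.0942), (np.float64(0.1), 59, 0.0972)]
top -1 [(np.float64(0.075), 28, 0.095), (np.float64(0.1), 56, 0.097)]
scene 1 [(np.float64(-0.1), 70, 0.0905), (np.float64(-0.075), 68, 0.0903), (np.float64(-0.05), 69, 0.0902), (np.float64(-0.025), 55, 0.0909), (np.float64(-0.0), 69, 0.0911), (np.float64(0.025), 61, 0.0934), (np.float64(0.05), 61, 0.0938), (np.float64(0.075), 63, 0.0931), (np.float64(0.1), 119, 0.0949)]
scene -1 [(np.float64(-0.1), 6, 0.0923), (np.float64(-0.075), 24, 0.0867), (np.float64(-0.0), 14, 0.0928), (np.float64(0.025), 46, 0.0927), (np.float64(0.05), 55, 0.0918), (np.float64(0.075), 54, 0.0914), (np.float64(0.1), 82, 0.0956)]
```

The side plates read level (within about 0.02 rad), and 27 N is well above the roughly 15 N needed, so the arm is on its stop. A short hold to check it's steady.

```bash
python3 -m pendant '[{"jaw":-1,"tx":0,"ty":0,"tz":0,"ax":0,"ay":0,"az":0},{"jaw":-1,"tx":0,"ty":0,"tz":0,"ax":0,"ay":0,"az":0},{"jaw":-1,"tx":0,"ty":0,"tz":0,"ax":0,"ay":0,"az":0},{"jaw":-1,"tx":0,"ty":0,"tz":0,"ax":0,"ay":0,"az":0},{"jaw":-1,"tx":0,"ty":0,"tz":0,"ax":0,"ay":0,"az":0},{"jaw":-1,"tx":0,"ty":0,"tz":0,"ax":0,"ay":0,"az":0}]' 70 && python3 -c "
from rig import manip
s=manip.get_state();print(s['contact_force'],s['position'])
print(manip.sign_off())"
```

```text
clock: 15.05
position: [0.5583, -0.0777, 0.0673]
ee_rot: [0.002, 0.055, 0.998, -0.0]
contact_force: [-4.5, 2.0, 26.9]
width: 0.0196
gripper_force: 73.3
[-4.52330612  1.99838685 26.93806546] [ 0.55825243 -0.07768718  0.06732717]
the job is handed in; nothing more can be done
None
```

I handed the job in at about 15 s: the cassette was seated in the nest and released with its cover up, then the press arm was swung down and held level by its grip at a steady 27 N; the cover's travel and the foot's force on the cassette were not measured directly.

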